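# Eject the scanner's slide tray by the hidden key behind the case

### The arm

A 6-joint arm with a two-finger parallel gripper is mounted at the origin on a cart in front of the work surface, level with it; the furniture and walls round the work are solid. World frame = base frame: x ahead of the robot, y to its left, z up, the work surface at z = 0. Lengths are in m, angles in rad, forces in N, time in s.
With the tool pointing down it reaches from about 0.25 to 0.775 m from the base axis. Payload 4 kg.
Tool frame: the origin (TCP) lies where the fingers leave the gripper's body, on its centre line; the fingertips stand 97 mm ahead of it and the grasp point (between the pads) lies 78 mm ahead of it; z points along the fingers, y is the line along which they close (so a half turn about z gives the same grasp; the last joint's range is limited). The gripper opens to 94 mm and grips with 3 to 60 N. Pads are 16 mm wide; open, the fingers measure 119 mm over their backs; the gripper's body (75 mm by 177 mm) begins 78 mm behind the grasp point.
Start: joints at [-1.213, 0.087, 1.371, -0, 1.684, -0.103], TCP at [0.245, -0.493, 0.303] pointing down, gripper open.
Joint ranges: [-3.1, 3.1], [-0.76, 2.03], [0.27, 2.55], [-1.08, 4.22], [0.17, 2.65], [-2.57, 2.57]. Speed limits (rad/s): [2.79, 2.79, 3.14, 3.14, 3.14, 3.14].

### API

Orientations are given as [roll, pitch, yaw] about the fixed x, y, z axes, in that order (R = Rz(yaw) Ry(pitch) Rx(roll)).
In Python, from bench import robot, eyes gives the robot as it stands. The module is installed in compiled form; this text tells all that it offers.
- The arm moves only by the tool carry_out, never from a script. Its argument "deltas" is a list of rows, each an object of numbers: "dx", "dy", "dz": the shift along the tool's x, y, z each as a share of 0.02 m, from -1 to 1; "wx", "wy", "wz": the turn, a rotation vector about the tool's x, y, z each as a share of 0.12 rad, from -1 to 1; "gripper": the closure in counts, from 0 (fully open) to 255 (shut). In form: [{"dx": .., "dy": .., "dz": .., "wx": .., "wy": .., "wz": .., "gripper": ..}, ...]. A call has 1 to 20 rows; each row shifts and turns the commanded pose from where the row before left it, along the tool's axes as they then stand; what a row does not reach is not made up. A row lasts 1/12 s, in which the tool goes at most 41.7 mm and 7.16 degrees, less where a joint would pass 70% of its speed; a pose out of reach is approached as far as the arm can. A call with a number of a shift or a turn outside -1 to 1 is refused whole. A call with a gripper value outside its range is refused whole. The fingers move at their own pace and stop on an object; the grip force is fixed at half the most. Time passes only in rows, so rows that do not move let the fingers close. It gives the time, the measured TCP pose, the force, the opening and the grip force at its end, in the units of the state.
- robot.get_obs(): the state, without advancing time (a new reading comes with each control period).
- eyes.snapshot(name): name is "scene" or "top" or "wrist"; returns the picture (400x640x3 uint8, red, green, blue); there is no depth.
- eyes.get_calibration(name): a dict with "fovy" (degrees; the focal length in pixels is half the picture's height over the tangent of half this angle, whatever the lens; pixels are square), "cx", "cy" (the principal point, pixels), "R" (3x3) and "t" (3): a world point X has camera coordinates R X + t. Camera axes: x right, y down, z forward; pixel columns grow to the right and rows downward; lengths in m; the calibration is good to about 2 mm. A picture is of the moment at which its call begins: read the wrist's pose just before it. get_calibration takes no time and is no camera call; for the wrist camera it gives the pose at the moment of the call.
- robot.close_job(): hands the job in; it is judged then, once.
The state is a dict: "time": time; "joint_positions": joint angles; "qvel": joint speeds; "joint_torque": joint torques, N m; "tool_pos": TCP position; "ee_rot": TCP orientation; "wrist_force": force on the tool from outside, world axes, zero at the start; "wrist_torque": the same for the moment, N m; "width": finger opening in m; "finger_force": force on a finger pad.
Only numpy, scipy, OpenCV 4.12 (cv2) and the standard library are available. Lean on these libraries where they do the work, as an engineer would, in place of code of your own. Each camera call takes 0.05 s, during which the arm holds its last target. There are 200 camera calls.

### The job

Eject the slide tray of the white slide scanner by its eject key: the key sits in a notch somewhere along the ledge behind the case, hidden from the front, so feel along the ledge with a fingertip until it drops into the notch, then press the key all the way down there. It stays down and drives the tray out at the front. Do not touch the tray itself, pick nothing up and leave the things standing round about where they are; finish with the hand clear.

Things in the scene. Friction and masses are not known exactly. Their poses are not given: they have to be found in the camera images.
- scanner: White desktop slide scanner, fixed: a flat box 145 mm deep (its x, -75 to +70 mm), 320 mm wide (its y), 80 mm high. Origin under the case on the worktop, z up, -x is the front (towards the robot). At the back a bay is cut into it, open above and behind: 140 mm long (y -70 to +70) and 30 mm deep (x +40 to +70), between the case's upright wall (x = +40) and its two solid ends, all 80 mm high.
- ledge_mid (a point): Middle of the bay's floor: a flat, level, rigid black ledge 50 mm above the worktop, 140 mm along the scanner's y, 30 mm deep in x; axes as the scanner's. It has one notch, 44 mm long in y, cut right across it and open to the rear. The notch's middle lies anywhere from 43 mm left to 43 mm right of this point; it differs each time and is not told.
- key (a joint): How far the black eject key in the notch is pressed down, m: 0 at the start (its flat 41 x 28 mm top 44 mm above the worktop, 6 mm below the ledge; it fills the notch), 0.008 fully down at its stop (top 36 mm above the worktop). It moves straight down against a steady drag of about 6 N, has no spring and stays where it is left.
- slide_tray: Grey slide tray in the scanner's front, with a grey bezel 124 mm wide and 28 mm high (18 to 46 mm above the worktop). Origin on the worktop below the bezel's middle, 80 mm in front of the scanner's origin when shut; axes as the scanner's. The key drives it out along the scanner's -x, 4 mm for each 1 mm of key: 32 mm when the key is fully down.
- objective_can: White round objective can with a screw cap, 38 mm across, 49 mm high, loose, standing behind the scanner. Origin under its middle. Leave it alone.
- staining_jar: Small purple staining jar, 40 x 46 x 51 mm high, loose, standing to the right of the scanner. Origin under its middle. Leave it alone.
- dropper_1: Brown glass dropper bottle, 34 mm across, 96 mm high, loose, standing to the right of the scanner. Origin under its middle. Leave it alone.

How it is judged:
On the way:
1. the eject key is pressed fully down by the fingers (value of joint key above 0.0068 m and contact force between the fingers and key above 0.5 N), for 0.1 s.
At the end, for the whole second after the job is handed in: The eject key is down by more than 6.6 of its 8 mm, the tray stands out by more than 25 mm and is at rest, and the can, jar and bottle are within 15 mm of where they stood (value of joint key above 0.0066 m and x of slide_tray in the frame of scanner below -0.105 m and linear speed of slide_tray below 0.01 m/s and distance of each of objective_can, staining_jar, dropper_1 from where it was at the start of the episode below 0.015 m); the robot touches nothing.
It fails at once if the robot touches the tray itself (contact force between any of the fingers, the arm and slide_tray above 0.5 N).
It fails at once if a bystander is pushed more than 15 mm or lifted (distance of any of objective_can, staining_jar, dropper_1 from where it was at the start of the episode above 0.015 m).
It also fails if it takes over 43 s, if anything falls off the work surface, if the arm or the gripper's body presses on something with over 40 N, if the wrist force passes 120 N, or if a joint passes its speed limit or range.

## Working session

There is one attempt and no reset: what is moved stays moved. The work goes in short steps, Python scripts to look and compute and a tool call to move; the robot and the scene stay as the last step left them, time stands still between calls to the robot, and variables do not carry over. Pictures are saved under pics/ and viewed, at most 10 in all, crops included, and the job is handed in when it is done.

Besides the shell and the picture viewer there is one more tool, called after "Call:" by a JSON object that holds its "name" and its "arguments", one argument or row to a line. carry_out: Moves the arm, as the interface text tells. Shift numbers are shares of 0.02 m and turn numbers shares of 0.12 rad, none past 1 either way. Its arguments: {"type":"object","properties":{"deltas":{"type":"array","items":{"type":"object","properties":{"dx":{"type":"number"},"dy":{"type":"number"},"dz":{"type":"number"},"wx":{"type":"number"},"wy":{"type":"number"},"wz":{"type":"number"},"gripper":{"type":"number"}}}}},"required":["deltas"]}

```bash
mkdir -p pics
cat > h.py <<'E'
import numpy as np,cv2
from bench import robot,eyes
def ray(name,u,v,z,c=None):
    c=c or eyes.get_calibration(name); f=200/np.tan(np.radians(c['fovy'])/2)
    R=np.array(c['R']);t=np.array(c['t']);o=-R.T@t
    d=R.T@np.array([(u-c['cx'])/f,(v-c['cy'])/f,1]); return o+d*(z-o[2])/d[2]
E
python3 - <<'E'
from h import *
o=robot.get_obs();print(o)
for n in('scene','top'):
    cv2.imwrite(f'pics/{n}.png',eyes.snapshot(n)[:,:,::-1]);c=eyes.get_calibration(n);print(n,c)
E
```

```text
{'time': 0.0, 'joint_positions': array([-1.21308944e+00,  8.79432116e-02,  1.37227955e+00,  9.73156918e-06,
        1.68357472e+00, -1.03119165e-01]), 'qvel': array([ 0.0027656 ,  0.00047857,  0.00035113, -0.00105594, -0.00153584,
       -0.00029934]), 'joint_torque': array([ 1.49923108e-03, -3.40173018e+01, -3.02425182e+01,  7.19998847e-02,
        3.28593620e-02, -1.54086010e-04]), 'tool_pos': array([ 0.244447  , -0.49231133,  0.30149755]), 'ee_rot': array([-3.13940053e+00, -2.36578553e-04,  4.60826877e-01]), 'wrist_force': array([ 0.34183661,  0.04136076, -0.30605814]), 'wrist_torque': array([-0.02732535, -0.01845754, -0.00804755]), 'finger_force': 0.0, 'width': 0.09417758040181086}
scene {'fovy': 46.14527054345815, 'cx': 318.4767202980613, 'cy': 194.9954900384927, 'R': array([[-0.72580707, -0.68767355,  0.01758348],
       [-0.29145693,  0.28426462, -0.91337094],
       [ 0.62310268, -0.66805592, -0.4067485 ]]), 't': array([0.30388496, 0.24916236, 0.77238653])}
top {'fovy': 42.89171109497356, 'cx': 320.55198084340617, 'cy': 196.91812077817627, 'R': array([[ 0.02650969, -0.9996021 , -0.00963721],
       [-0.98397521, -0.02439237, -0.176629  ],
       [ 0.17632365,  0.01416515, -0.98423032]]), 't': array([-0.15427887,  0.5660605 ,  1.04189316])}
```

View pics/scene.png

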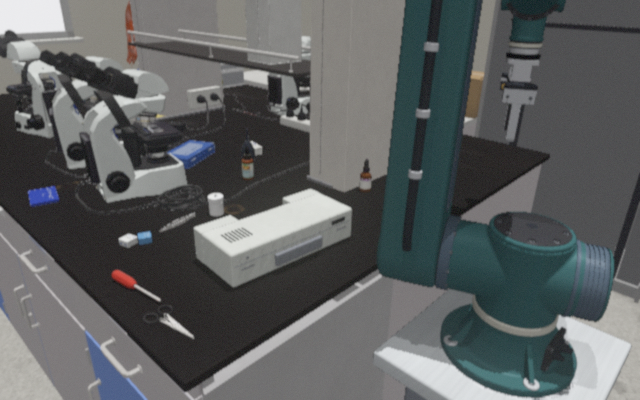

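View pics/top.png

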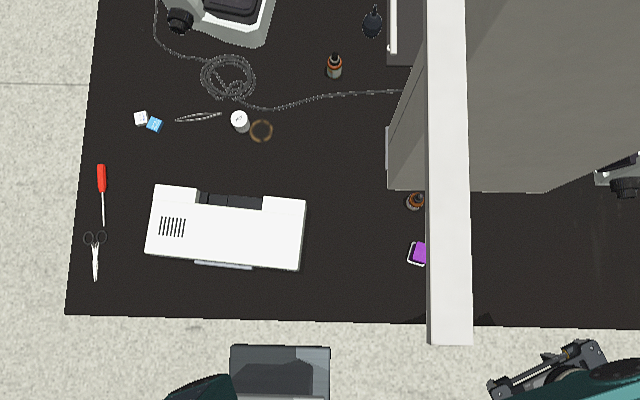

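Run:
```python
from h import *
im=cv2.imread('pics/top.png')
m=(im.min(2)>170).astype(np.uint8); m[:,:140]=0;m[:170]=0;m[285:]=0;m[:,320:]=0
cs,_=cv2.findContours(m,0,1);c=max(cs,key=cv2.contourArea)
ap=cv2.approxPolyDP(c,3,True)[:,0];
for p in ap: print(p,ray('top',*p,.08).round(4))
r=cv2.minAreaRect(c);print(r)
for n,p,z in [('can',(239,118),.049),('bottlebase',(335,75),0),('bot2',(415,203),.04),('jar',(417,254),.05),('col front L',(387,190),0),('beamfl',(427,345),0),('colfrontR',(545,194),0),('ctr',(320,197),0)]: print(n,ray('top',*p,z).round(3))
print(ray('scene',360,190,0),ray('scene',310,178,0), ray('scene',365,186,0))
crop=cv2.resize(im[175:280,135:315],None,fx=4.4,fy=4.4,interpolation=2)
cv2.imwrite('pics/crop.png',np.clip(crop.astype(float)*1.0,0,255))
```

```text
[155 184] [0.5833 0.2081 0.08  ]
[145 252] [0.4408 0.2167 0.08  ]
[297 268] [ 0.4164 -0.0962  0.08  ]
[304 200] [ 0.557  -0.1059  0.08  ]
[264 196] [ 0.5634 -0.0221  0.08  ]
[262 209] [ 0.5359 -0.0193  0.08  ]
[195 203] [0.545  0.1211 0.08  ]
[195 188] [0.5768 0.1233 0.08  ]
((224.41815185546875, 226.32025146484375), (154.68626403808594, 70.68146514892578), 6.483074188232422)
can [0.743 0.045 0.049]
bottlebase [ 0.87  -0.165  0.   ]
bot2 [ 0.563 -0.343  0.04 ]
jar [ 0.453 -0.345  0.05 ]
col front L [ 0.598 -0.288  0.   ]
beamfl [ 0.264 -0.374  0.   ]
colfrontR [ 0.598 -0.64   0.   ]
ctr [ 0.579 -0.138  0.   ]
[ 0.57419134 -0.33856274  0.        ] [ 0.73949327 -0.30094349  0.        ] [ 0.58260481 -0.37246607  0.        ][ WARN:0@0.503] global loadsave.cpp:1063 imwrite_ Unsupported depth image for selected encoder is fallbacked to CV_8U.
```

View pics/crop.png

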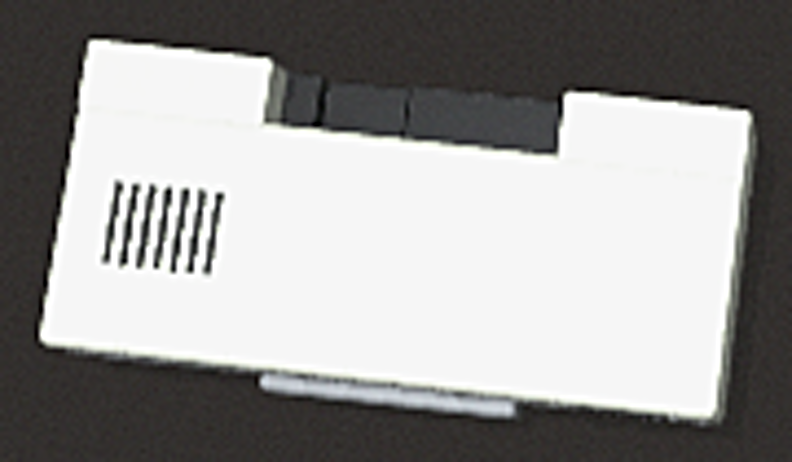

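Run:
```python
from h import *
s=eyes.get_calibration('scene');f=200/np.tan(np.radians(s['fovy'])/2)
def pr(X):
    q=s['R']@X+s['t'];return (f*q[:2]/q[2]+[s['cx'],s['cy']]).round(), q[2].round(2)
for z in(.3,.4,.5,.6,.7,.8,.9):
    for p in((427,345),(470,345),(430,5)):
        X=ray('top',*p,z);print(z,X.round(3),*pr(X))
k=ray('top',218,199.5,.044);yh=np.array([.08,.9968]);xh=np.array([.9968,-.08])
d=k[:2]-[.502,.055];print('key',k,'scanner xy',d@xh,d@yh)
w=eyes.get_calibration('wrist');print(-w['R'].T@w['t'],w['fovy'])
```

```text
0.3 [ 0.295 -0.316  0.3  ] [459. 105.] 1.04
0.3 [ 0.296 -0.382  0.3  ] [472. 100.] 1.09
0.3 [ 0.873 -0.327  0.3  ] [285.  71.] 1.41
0.4 [ 0.305 -0.296  0.4  ] [457.  59.] 1.0
0.4 [ 0.306 -0.355  0.4  ] [469.  56.] 1.04
0.4 [ 0.813 -0.306  0.4  ] [294.  39.] 1.32
0.5 [ 0.315 -0.277  0.5  ] [454.   8.] 0.95
0.5 [ 0.316 -0.327  0.5  ] [466.   8.] 0.98
0.5 [ 0.752 -0.285  0.5  ] [304.   1.] 1.23
0.6 [ 0.325 -0.257  0.6  ] [451. -48.] 0.9
0.6 [ 0.326 -0.3    0.6  ] [462. -46.] 0.93
0.6 [ 0.692 -0.264  0.6  ] [316. -43.] 1.14
0.7 [ 0.335 -0.238  0.7  ] [ 448. -110.] 0.86
0.7 [ 0.336 -0.272  0.7  ] [ 457. -107.] 0.88
0.7 [ 0.632 -0.243  0.7  ] [330. -94.] 1.04
0.8 [ 0.345 -0.218  0.8  ] [ 445. -179.] 0.81
0.8 [ 0.346 -0.244  0.8  ] [ 452. -176.] 0.83
0.8 [ 0.572 -0.223  0.8  ] [ 346. -156.] 0.95
0.9 [ 0.355 -0.199  0.9  ] [ 441. -258.] 0.76
0.9 [ 0.355 -0.217  0.9  ] [ 447. -254.] 0.77
0.9 [ 0.512 -0.202  0.9  ] [ 366. -230.] 0.86
key [0.55970183 0.08141472 0.044     ] scanner xy 0.0554040114966276 0.0309463390138007
[ 0.31685889 -0.45741086  0.3823636 ] 68.53747448905388
```

Call:
{"name": "carry_out", "arguments": {
  "deltas": [
    {"wz":0.9,"dz":0.9,"gripper":255},
    {"wz":0.9,"dz":0.9,"gripper":255},
    {"wz":0.9,"dz":0.9,"gripper":255},
    {"wz":0.9,"dz":0.9,"gripper":255},
    {"wz":0.9,"dz":0.9,"gripper":255},
    {"gripper":255},
    {"gripper":255}
  ]
}}

```text
invalid input
```

Call:
{"name": "carry_out", "arguments": {
  "deltas": [
    {"dx":0,"dy":0,"dz":0.9,"wx":0,"wy":0,"wz":0.9,"gripper":255},
    {"dx":0,"dy":0,"dz":0.9,"wx":0,"wy":0,"wz":0.9,"gripper":255},
    {"dx":0,"dy":0,"dz":0.9,"wx":0,"wy":0,"wz":0.9,"gripper":255},
    {"dx":0,"dy":0,"dz":0.9,"wx":0,"wy":0,"wz":0.9,"gripper":255},
    {"dx":0,"dy":0,"dz":0.9,"wx":0,"wy":0,"wz":0.9,"gripper":255},
    {"dx":0,"dy":0,"dz":0,"wx":0,"wy":0,"wz":0,"gripper":255}
  ]
}}

```text
time: 0.6
tool_pos: [0.2437, -0.4905, 0.2076]
ee_rot: [-3.133, 0.004, -0.081]
wrist_force: [0.0, 1.1, -1.1]
width: 0.0575
finger_force: 0.0
```

Call:
{"name": "carry_out", "arguments": {
  "deltas": [
    {"dx":0,"dy":-0.5,"dz":0,"wx":0,"wy":0,"wz":0,"gripper":255},
    {"dx":0,"dy":-1,"dz":0,"wx":0,"wy":0,"wz":0,"gripper":255},
    {"dx":0,"dy":-1,"dz":0,"wx":0,"wy":0,"wz":0,"gripper":255},
    {"dx":0,"dy":-1,"dz":0,"wx":0,"wy":0,"wz":0,"gripper":255},
    {"dx":0,"dy":-1,"dz":0,"wx":0,"wy":0,"wz":0,"gripper":255},
    {"dx":0,"dy":-1,"dz":0,"wx":0,"wy":0,"wz":0,"gripper":255},
    {"dx":0,"dy":-1,"dz":0,"wx":0,"wy":0,"wz":0,"gripper":255},
    {"dx":0,"dy":-1,"dz":0,"wx":0,"wy":0,"wz":0,"gripper":255},
    {"dx":0,"dy":-1,"dz":0,"wx":0,"wy":0,"wz":0,"gripper":255},
    {"dx":0,"dy":-1,"dz":0,"wx":0,"wy":0,"wz":0,"gripper":255},
    {"dx":0,"dy":-1,"dz":0,"wx":0,"wy":0,"wz":0,"gripper":255},
    {"dx":0,"dy":-1,"dz":0,"wx":0,"wy":0,"wz":0,"gripper":255},
    {"dx":0,"dy":-1,"dz":0,"wx":0,"wy":0,"wz":0,"gripper":255},
    {"dx":0,"dy":-1,"dz":0,"wx":0,"wy":0,"wz":0,"gripper":255},
    {"dx":0,"dy":-1,"dz":0,"wx":0,"wy":0,"wz":0,"gripper":255},
    {"dx":0,"dy":-1,"dz":0,"wx":0,"wy":0,"wz":0,"gripper":255}
  ]
}}

```text
time: 1.93
tool_pos: [0.2692, -0.1825, 0.2144]
ee_rot: [3.14, -0.003, -0.077]
wrist_force: [0.6, -0.7, 0.7]
width: 0.0004
finger_force: 0.0
```

Call:
{"name": "carry_out", "arguments": {
  "deltas": [
    {"dx":0,"dy":-1,"dz":0,"wx":0,"wy":0,"wz":0,"gripper":255},
    {"dx":0,"dy":-1,"dz":0,"wx":0,"wy":0,"wz":0,"gripper":255},
    {"dx":0,"dy":-1,"dz":0,"wx":0,"wy":0,"wz":0,"gripper":255},
    {"dx":0,"dy":-1,"dz":0,"wx":0,"wy":0,"wz":0,"gripper":255},
    {"dx":0,"dy":-1,"dz":0,"wx":0,"wy":0,"wz":0,"gripper":255},
    {"dx":0,"dy":-1,"dz":0,"wx":0,"wy":0,"wz":0,"gripper":255},
    {"dx":0,"dy":-1,"dz":0,"wx":0,"wy":0,"wz":0,"gripper":255},
    {"dx":0,"dy":-1,"dz":0,"wx":0,"wy":0,"wz":0,"gripper":255},
    {"dx":0,"dy":-1,"dz":0,"wx":0,"wy":0,"wz":0,"gripper":255},
    {"dx":0,"dy":-1,"dz":0,"wx":0,"wy":0,"wz":0,"gripper":255},
    {"dx":0,"dy":0,"dz":0,"wx":0,"wy":0,"wz":0,"gripper":255}
  ]
}}

```text
time: 2.85
tool_pos: [0.2848, 0.0182, 0.2142]
ee_rot: [-3.14, -0.003, -0.071]
wrist_force: [0.1, -0.7, 0.5]
width: 0.0003
finger_force: 0.0
```

Call:
{"name": "carry_out", "arguments": {
  "deltas": [
    {"dx":1,"dy":-0.4,"dz":0,"wx":0,"wy":0,"wz":0,"gripper":255},
    {"dx":1,"dy":-0.4,"dz":0,"wx":0,"wy":0,"wz":0,"gripper":255},
    {"dx":1,"dy":-0.4,"dz":0,"wx":0,"wy":0,"wz":0,"gripper":255},
    {"dx":1,"dy":-0.4,"dz":0,"wx":0,"wy":0,"wz":0,"gripper":255},
    {"dx":1,"dy":-0.4,"dz":0,"wx":0,"wy":0,"wz":0,"gripper":255},
    {"dx":1,"dy":0,"dz":0,"wx":0,"wy":0,"wz":0,"gripper":255},
    {"dx":1,"dy":0,"dz":0,"wx":0,"wy":0,"wz":0,"gripper":255},
    {"dx":0,"dy":0,"dz":0,"wx":0,"wy":0,"wz":0,"gripper":255},
    {"dx":0,"dy":0,"dz":0,"wx":0,"wy":0,"wz":0,"gripper":255}
  ]
}}

```text
time: 3.6
tool_pos: [0.4279, 0.0439, 0.2134]
ee_rot: [3.141, -0.0, -0.079]
wrist_force: [0.1, -0.4, 0.7]
width: 0.0006
finger_force: 0.0
```

Run:
```python
from h import *
import pickle
c=eyes.get_calibration('wrist');o=robot.get_obs()
im=eyes.snapshot('wrist')[:,:,::-1];cv2.imwrite('pics/w1.png',im);pickle.dump(c,open('w1.pkl','wb'))
print(o['tool_pos'],o['ee_rot'],-c['R'].T@c['t'],c['R'])
```

```text
[0.42792839 0.04387311 0.21338181] [ 3.14119216e+00 -1.91955007e-04 -7.86323269e-02] [0.50837275 0.03706485 0.29408958] [[-0.07780033 -0.99696742  0.00175387]
 [-0.95811121  0.07525424  0.27633261]
 [-0.2756266   0.01981837 -0.96106046]]
```

View pics/w1.png

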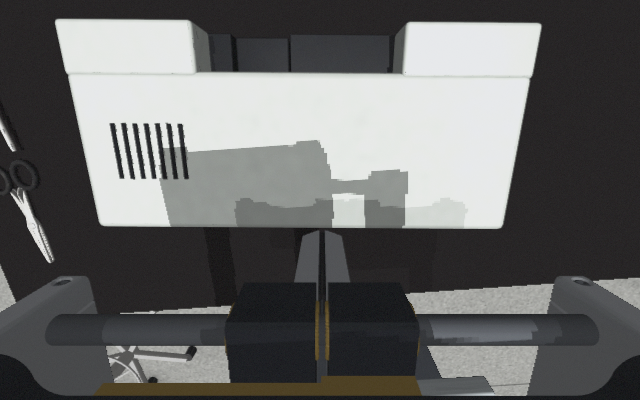

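Run:
```python
from h import *
import pickle
c=pickle.load(open('w1.pkl','rb'))
P={}
for n,p,z in [('BL',(56,20),.08),('BR',(541,24),.08),('FL',(101,226),.08),('FR',(502,228),.08),('bayRL',(190,20),.08),('bayFL',(197,73),.08),('bayFR',(404,73),.08),('bayRR',(410,22),.08),('keyL',(235,38),.05),('keyR',(290,36),.05),('keyLf',(236,70),.05),('keyRf',(290,70),.05),('keyc',(263,54),.044)]:
    P[n]=ray('',*p,z,c);print(n,P[n].round(4))
C=sum(P[k] for k in('BL','BR','FL','FR'))/4
v=(P['BL']-P['BR'])+(P['FL']-P['FR']);yh=v[:2]/np.linalg.norm(v[:2]);xh=np.array([yh[1],-yh[0]])
O=C[:2]+.0025*xh;print('O',O,'yaw',np.arctan2(xh[1],xh[0]))
for k in P:print(k,(np.array([xh,yh])@(P[k][:2]-O)).round(4))
```

```text
BL [0.5815 0.2025 0.08  ]
BR [ 0.555  -0.1093  0.08  ]
FL [0.4406 0.2139 0.08  ]
FR [ 0.4144 -0.0971  0.08  ]
bayRL [0.5748 0.1166 0.08  ]
bayFL [0.5433 0.1182 0.08  ]
bayFR [ 0.5325 -0.0209  0.08  ]
bayRR [ 0.5627 -0.0248  0.08  ]
keyL [0.5698 0.0967 0.05  ]
keyR [0.568  0.0556 0.05  ]
keyLf [0.548  0.0994 0.05  ]
keyRf [0.5447 0.0582 0.05  ]
keyc [0.5586 0.0783 0.044 ]
O [0.50035389 0.05226992] yaw -0.08428792459413545
BL [0.0682 0.1565]
BR [ 0.068  -0.1564]
FL [-0.0732  0.156 ]
FR [-0.073 -0.156]
bayRL [0.0688 0.0703]
bayFL [0.0372 0.0693]
bayFR [ 0.0382 -0.0702]
bayRR [ 0.0686 -0.0715]
keyL [0.0655 0.0501]
keyR [0.0671 0.0091]
keyLf [0.0435 0.051 ]
keyRf [0.0437 0.0096]
keyc [0.0559 0.0308]
```

Call:
{"name": "carry_out", "arguments": {
  "deltas": [
    {"dx":0.9,"dy":-0.3,"dz":0,"wx":0,"wy":0,"wz":0,"gripper":255},
    {"dx":0.9,"dy":-0.3,"dz":0,"wx":0,"wy":0,"wz":0,"gripper":255},
    {"dx":0.9,"dy":-0.3,"dz":0,"wx":0,"wy":0,"wz":0,"gripper":255},
    {"dx":0.9,"dy":-0.3,"dz":0,"wx":0,"wy":0,"wz":0,"gripper":255},
    {"dx":0.9,"dy":-0.3,"dz":0,"wx":0,"wy":0,"wz":0,"gripper":255},
    {"dx":0.9,"dy":-0.3,"dz":0,"wx":0,"wy":0,"wz":0,"gripper":255},
    {"dx":0.9,"dy":-0.3,"dz":0,"wx":0,"wy":0,"wz":0,"gripper":255},
    {"dx":0.1,"dy":0,"dz":0,"wx":0,"wy":0,"wz":0,"gripper":255},
    {"dx":0,"dy":0,"dz":0,"wx":0,"wy":0,"wz":0,"gripper":255},
    {"dx":0,"dy":0,"dz":0,"wx":0,"wy":0,"wz":0,"gripper":255}
  ]
}}

```text
time: 4.48
tool_pos: [0.5574, 0.0759, 0.213]
ee_rot: [3.141, 0.001, -0.079]
wrist_force: [-0.1, 0.1, 0.9]
width: 0.0005
finger_force: 0.0
```

Call:
{"name": "carry_out", "arguments": {
  "deltas": [
    {"dx":0.05,"dy":-0.05,"dz":0.5,"wx":0,"wy":0,"wz":0,"gripper":255},
    {"dx":0,"dy":0,"dz":0.5,"wx":0,"wy":0,"wz":0,"gripper":255},
    {"dx":0,"dy":0,"dz":0.5,"wx":0,"wy":0,"wz":0,"gripper":255},
    {"dx":0,"dy":0,"dz":0.5,"wx":0,"wy":0,"wz":0,"gripper":255},
    {"dx":0,"dy":0,"dz":0.5,"wx":0,"wy":0,"wz":0,"gripper":255},
    {"dx":0,"dy":0,"dz":0.4,"wx":0,"wy":0,"wz":0,"gripper":255},
    {"dx":0,"dy":0,"dz":0,"wx":0,"wy":0,"wz":0,"gripper":255},
    {"dx":0,"dy":0,"dz":0,"wx":0,"wy":0,"wz":0,"gripper":255}
  ]
}}

```text
time: 5.15
tool_pos: [0.5593, 0.0772, 0.1537]
ee_rot: [3.141, 0.002, -0.079]
wrist_force: [0.7, 0.4, 0.4]
width: 0.0001
finger_force: 0.0
```

Call:
{"name": "carry_out", "arguments": {
  "deltas": [
    {"dx":0,"dy":0,"dz":0.1,"wx":0,"wy":0,"wz":0,"gripper":255},
    {"dx":0,"dy":0,"dz":0.1,"wx":0,"wy":0,"wz":0,"gripper":255},
    {"dx":0,"dy":0,"dz":0.1,"wx":0,"wy":0,"wz":0,"gripper":255},
    {"dx":0,"dy":0,"dz":0.1,"wx":0,"wy":0,"wz":0,"gripper":255},
    {"dx":0,"dy":0,"dz":0,"wx":0,"wy":0,"wz":0,"gripper":255},
    {"dx":0,"dy":0,"dz":0,"wx":0,"wy":0,"wz":0,"gripper":255}
  ]
}}

```text
time: 5.65
tool_pos: [0.5596, 0.0772, 0.1466]
ee_rot: [3.142, 0.0, -0.079]
wrist_force: [-0.3, -0.8, 0.4]
width: 0.0006
finger_force: 0.0
```

Call:
{"name": "carry_out", "arguments": {
  "deltas": [
    {"dx":0,"dy":0,"dz":0.1,"wx":0,"wy":0,"wz":0,"gripper":255},
    {"dx":0,"dy":0,"dz":0.1,"wx":0,"wy":0,"wz":0,"gripper":255},
    {"dx":0,"dy":0,"dz":0,"wx":0,"wy":0,"wz":0,"gripper":255},
    {"dx":0,"dy":0,"dz":0,"wx":0,"wy":0,"wz":0,"gripper":255}
  ]
}}

```text
time: 5.98
tool_pos: [0.5595, 0.0772, 0.1424]
ee_rot: [3.141, 0.0, -0.079]
wrist_force: [0.4, -0.6, -0.1]
width: 0.0005
finger_force: 0.0
```

Tip is at 45 mm with no force, below the ledge, so it's in the notch. Now I press.

Call:
{"name": "carry_out", "arguments": {
  "deltas": [
    {"dx":0,"dy":0,"dz":0.1,"wx":0,"wy":0,"wz":0,"gripper":255},
    {"dx":0,"dy":0,"dz":0.1,"wx":0,"wy":0,"wz":0,"gripper":255},
    {"dx":0,"dy":0,"dz":0.1,"wx":0,"wy":0,"wz":0,"gripper":255},
    {"dx":0,"dy":0,"dz":0,"wx":0,"wy":0,"wz":0,"gripper":255}
  ]
}}

```text
time: 6.32
tool_pos: [0.5599, 0.0772, 0.1376]
ee_rot: [-3.142, -0.001, -0.079]
wrist_force: [-0.8, -0.1, 3.6]
width: 0.0008
finger_force: 2.1
```

Call:
{"name": "carry_out", "arguments": {
  "deltas": [
    {"dx":0,"dy":0,"dz":0.1,"wx":0,"wy":0,"wz":0,"gripper":255},
    {"dx":0,"dy":0,"dz":0.1,"wx":0,"wy":0,"wz":0,"gripper":255},
    {"dx":0,"dy":0,"dz":0,"wx":0,"wy":0,"wz":0,"gripper":255},
    {"dx":0,"dy":0,"dz":0,"wx":0,"wy":0,"wz":0,"gripper":255}
  ]
}}

```text
time: 6.65
tool_pos: [0.5599, 0.0772, 0.1335]
ee_rot: [-3.142, -0.001, -0.079]
wrist_force: [-0.4, 0.5, 4.6]
width: 0.0003
finger_force: 2.6
```

Call:
{"name": "carry_out", "arguments": {
  "deltas": [
    {"dx":0,"dy":0,"dz":0.1,"wx":0,"wy":0,"wz":0,"gripper":255},
    {"dx":0,"dy":0,"dz":0.1,"wx":0,"wy":0,"wz":0,"gripper":255},
    {"dx":0,"dy":0,"dz":0,"wx":0,"wy":0,"wz":0,"gripper":255},
    {"dx":0,"dy":0,"dz":0,"wx":0,"wy":0,"wz":0,"gripper":255}
  ]
}}

```text
time: 6.98
tool_pos: [0.5601, 0.0772, 0.1332]
ee_rot: [3.142, -0.002, -0.079]
wrist_force: [-8.2, -1.2, 20.2]
width: -0.0
finger_force: 10.0
```

At the stop (tip at 36 mm, 20 N). I'll hold briefly, then lift clear.

Call:
{"name": "carry_out", "arguments": {
  "deltas": [
    {"dx":0,"dy":0,"dz":0,"wx":0,"wy":0,"wz":0,"gripper":255},
    {"dx":0,"dy":0,"dz":0,"wx":0,"wy":0,"wz":0,"gripper":255},
    {"dx":0,"dy":0,"dz":-0.2,"wx":0,"wy":0,"wz":0,"gripper":255},
    {"dx":0,"dy":0,"dz":-0.5,"wx":0,"wy":0,"wz":0,"gripper":255},
    {"dx":0,"dy":0,"dz":-1,"wx":0,"wy":0,"wz":0,"gripper":255},
    {"dx":0,"dy":0,"dz":-1,"wx":0,"wy":0,"wz":0,"gripper":255},
    {"dx":0,"dy":0,"dz":-1,"wx":0,"wy":0,"wz":0,"gripper":255},
    {"dx":0,"dy":0,"dz":-1,"wx":0,"wy":0,"wz":0,"gripper":255},
    {"dx":0,"dy":0,"dz":0,"wx":0,"wy":0,"wz":0,"gripper":255},
    {"dx":0,"dy":0,"dz":0,"wx":0,"wy":0,"wz":0,"gripper":255}
  ]
}}

```text
time: 7.82
tool_pos: [0.5602, 0.0772, 0.2234]
ee_rot: [-3.141, -0.002, -0.079]
wrist_force: [-0.1, -0.1, -0.6]
width: 0.0007
finger_force: 0.0
```

Run:
```python
from h import *
o=robot.get_obs();print(o['tool_pos'],o['wrist_force'],abs(o['qvel']).max())
cv2.imwrite('pics/s2.png',eyes.snapshot('scene')[:,:,::-1])
```

```text
[0.56016929 0.07723295 0.22335229] [-0.14299568 -0.1487383  -0.57179345] 0.05210209528189752
```

View pics/s2.png

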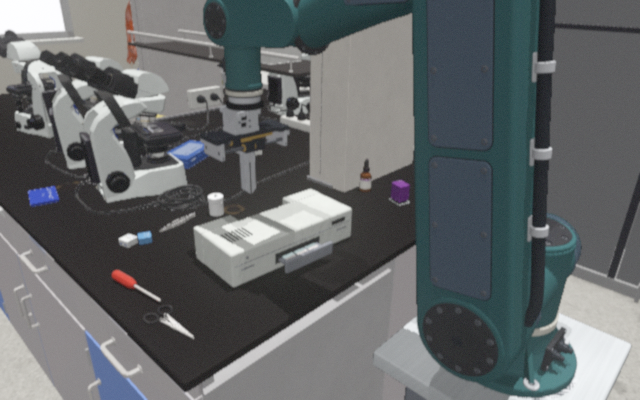

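The picture shows the tray out at the front, with its bezel around (308,257). The can (216,204) and bottle (366,178) haven't moved, the jar (400,190) stands upright, and the hand is well above the case.

```bash
python3 -c "
from bench import robot
print(robot.close_job())"
```

```text
the job is handed in; nothing more can be done
None
```

The eject key was pressed down to its stop, the tray is out at the front, the can, jar and bottle look undisturbed, and the job was handed in at about 8 s with the hand clear. I located the notch in the camera images and confirmed it by touch on the way down, rather than feeling along the whole ledge.

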